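# Load the blast cabinet's indexing table and latch its hatch

## Robot

A 6-joint arm with a two-finger parallel gripper is mounted at the origin on the work surface. World frame = base frame: x ahead of the robot, y to its left, z up, the work surface at z = 0. Lengths are in m, angles in rad, forces in N, time in s.
With the tool pointing down it reaches from about 0.35 to 0.8 m from the base axis. Payload 7.3 kg.
Tool frame: the origin (TCP) lies between the finger pads; the fingertips stand 25 mm ahead of it and the grasp point (between the pads) lies 6 mm ahead of it (r.tip_extent is the distance from the TCP to the fingertips, in m); z points along the fingers, y is the line along which they close (so a half turn about z gives the same grasp; the last joint's range is limited). The gripper opens to 85 mm and grips with 20 to 120 N. Pads are 22 mm wide; open, the fingers measure 114 mm over their backs; the gripper's body (76 mm by 85 mm) begins 54 mm behind the grasp point. The pads swing forward as they close: fully open they stand 13 mm farther back than shut.
Start: joints at [1.107, 0.342, 1.524, -0, 1.275, -0.146], TCP at [0.164, 0.499, 0.256] pointing down, gripper open.
Joint ranges: [-2.53, 2.53], [-0.77, 2.02], [0.04, 2.7], [-1, 4.14], [0.28, 2.66], [-3.11, 3.11]. Speed limits (rad/s): [2.57, 2.57, 3.14, 3.14, 3.14, 3.14].

## Interface

Orientations are given as a unit quaternion [x, y, z, w].
In Python, from workcell import r, command_gripper, optics gives the robot as it stands. The module is installed in compiled form; this text tells all that it offers. Calls block until the motion is done:
- r.reach(position, orientation): joint-space move of the TCP to a pose.
- r.move_straight(position, orientation=None, speed=0.15, max_force=None): straight line of the TCP; orientation=None keeps the orientation; speed is the mean speed in m/s. With max_force (N) it stops when the force on the tool has changed by that much, and returns True; else False.
- r.movej(angles): joint-space move.
- command_gripper(opening, force=None): finger opening in m; force is the grip in N (None keeps the last); returns when the fingers have stopped.
- r.hold(seconds).
- r.solve_ik(position, orientation): joint angles nearest the present ones, or None.
- r.read_state(): the state.
- optics.get_image(name): name is "scene" or "side" or "wrist"; returns (picture, depth): 400x640x3 uint8, red, green, blue; 400x640 float32, m along the optical axis (not along the pixel's ray), 0 where there is no reading.
- optics.camera_model(name): a dict with "K" (3x3 intrinsics, pixels), "R" (3x3) and "t" (3): a world point X has camera coordinates R X + t; the wrist camera has in their place "tool_from_camera" (4x4, takes a point from camera to tool coordinates, whose origin is the TCP and whose axes are the flange's). Camera axes: x right, y down, z forward; pixel columns grow to the right and rows downward; lengths in m; the calibration is good to about 2 mm. A picture is of the moment at which its call begins: read the wrist's pose just before it. camera_model takes no time and is no camera call.
A pose or a line that the arm cannot do raises r.PlanningError and nothing moves.
- r.finish_job(): hands the job in; it is judged then, once.
The state is a dict: "time_s": time; "joint_positions": joint angles; "dq": joint speeds; "tau": joint torques, N m; "eef_pos": TCP position; "eef_rot": TCP orientation; "contact_force": force on the tool from outside, world axes, zero at the start; "torque": the same for the moment, N m; "grip_width": finger opening in m; "grip_force": force on a finger pad.
Only numpy, scipy, OpenCV 4.12 (cv2) and the standard library are available. Lean on these libraries where they do the work, as an engineer would, in place of code of your own. Each camera call takes 0.05 s, during which the arm holds its last target. There are 200 camera calls.

## Task

Load every rusty pipe coupon on the bench into the blast cabinet: stand each one upright in a nest of its own through the open roof hatch, cranking the turntable round to an empty nest each time until it clicks. Leave the table clicked in a position, shut the hatch, hook the draw latch's claw over the keeper on the hatch edge and swing its lever fully down over centre. Do not disturb the other things on the bench.

Things in the scene. Friction and masses are not known exactly. Their poses are not given: they have to be found in the camera images.
- cabinet: Blue steel blast cabinet, 380 (x) x 310 (y) x 165 mm high, fixed, but at varying place and yaw. Origin on the bench under the turntable's axis; x to its back, y to its left, z up. It spans x -180 to 200 and y -145 (latch wall) to 165 mm. The rear roof is a clear window. A grey canister, 105 mm across, 210 high, stands at (130, 235). 'Cabinet (..)' below means mm in this frame.
- hatch (a point): Centre of the loading opening in the roof, level with the roof's top: cabinet (-105, 0, 165). The opening is 104 mm (x) by 170 mm (y), in a roof 5 mm thick, over just one turntable position. Axes as the cabinet's.
- turntable (a joint): Turntable angle, counter-clockwise from above; turns endlessly both ways about cabinet x = y = 0. Spring detents at all multiples of pi/2 pull in from 0.15 rad either side; leaving one takes 0.25 N m (5 N at the knob), between them 0.05 N m. In a detent one nest is centred under the hatch. It starts anywhere. The crank on the roof is fast to the same shaft.
- nest0 (a point): Nest 0: centre of its floor, 75 mm over the bench, 105 mm from the turntable's axis, in the direction 0 deg (cabinet frame) at turntable angle 0. Four brass pins, 8 mm thick, 20 high, stand round it at a radius of 37.7 mm, at 45 deg to the radial direction, with 3.7 mm play round a coupon. Axes turn with the table.
- nest1 (a point): Nest 1: centre of its floor, 75 mm over the bench, 105 mm from the turntable's axis, in the direction 90 deg (cabinet frame) at turntable angle 0. Four brass pins, 8 mm thick, 20 high, stand round it at a radius of 37.7 mm, at 45 deg to the radial direction, with 3.7 mm play round a coupon. Axes turn with the table.
- nest2 (a point): Nest 2: centre of its floor, 75 mm over the bench, 105 mm from the turntable's axis, in the direction 180 deg (cabinet frame) at turntable angle 0. Four brass pins, 8 mm thick, 20 high, stand round it at a radius of 37.7 mm, at 45 deg to the radial direction, with 3.7 mm play round a coupon. Axes turn with the table.
- nest3 (a point): Nest 3: centre of its floor, 75 mm over the bench, 105 mm from the turntable's axis, in the direction 270 deg (cabinet frame) at turntable angle 0. Four brass pins, 8 mm thick, 20 high, stand round it at a radius of 37.7 mm, at 45 deg to the radial direction, with 3.7 mm play round a coupon. Axes turn with the table.
- crank_knob (a point): Point on the axis of the red upright crank knob (20 mm thick, from 27 to 69 mm over the roof), 60 mm over the roof, 50 mm from the turntable's axis, 45 deg counter-clockwise of nest0. In a detent it is on one of four yellow marks. It is fast to the crank: let it turn in the grip.
- coupon0: Rusty brown pipe coupon to be loaded: 60 mm outside, 49 mm inside, 50 mm long, about 0.36 kg, standing on the bench to the right of the cabinet. Origin at its very centre, z along the pipe (either end may be up). May be absent (None).
- coupon1: Rusty brown pipe coupon to be loaded: 60 mm outside, 49 mm inside, 50 mm long, about 0.36 kg, standing on the bench to the right of the cabinet. Origin at its very centre, z along the pipe (either end may be up). May be absent (None).
- coupon2: Rusty brown pipe coupon to be loaded: 60 mm outside, 49 mm inside, 50 mm long, about 0.36 kg, standing on the bench to the right of the cabinet. Origin at its very centre, z along the pipe (either end may be up). May be absent (None).
- lid (a joint): Lid angle: 0 shut, 1.6 to 1.8 at the start (leaning to the left), at most 1.85. Hinge line along cabinet x through (-105, 92, 169). Panel 119 mm wide, 231 from hinge to free edge; outer face 8 mm off the hinge line. A 10 mm lip runs along the free edge; the rest of the outer face is bare, to be pushed shut. Stays where it is left; closing takes up to 0.7 N m.
- keeper (a point): Centre of the keeper: brass bar 8 mm thick, 50 mm long along cabinet x, on two arms (20 to 25 mm either side) 21 mm beyond the lid's free edge. With the lid shut it is at cabinet (-105, -161, 172), axes as the cabinet's.
- lever (a joint): Draw-latch lever on the right (-y) wall: 0 fully down along the wall, grows as its free end swings out and up, stop at 2.6. Pivot along cabinet x through (-105, -167, 136). Stays where it is left (friction 0.08 N m). With the claw hooked its dead centre is near 0.45; closing takes about 0.15 N m, and below the dead centre it snaps home.
- lever_grip (a point): Point on the lever's red handle, 76 mm from the pivot and 6 mm to its outer side. Handle plate 30 mm wide (along cabinet x), 3 to 6 mm thick, from 34 to 94 mm from the pivot; its last 20 mm are bent outwards.
- claw_mouth (a point): Where the keeper bar lies in the brass claw's mouth: 48 mm along the claw (z axis) from its pin, between the shank (-y) and the hook tip (+y, towards the cabinet with the claw upright; reaches 9 mm down from the top bridge). Pin: on the lever, 15 mm from its pivot, 0.3 rad to the wall side of the handle. The claw clears the keeper only with the lever above 2.2 and bears on it below 1.25.
- claw_tab (a point): Tab on the claw's end, 20 mm wide (cabinet x), 5 thick, 26 high; this point is 74 mm from the claw's pin, 9 mm below the tab's end. The claw swings freely and falls to whichever side it leans: at first out over the handle; with the lever at 2.5 it stands upright. Tipped in 0.4 rad or more it drops with its hook behind the keeper and stays on it as the lever comes down.
- header: Bystander, not to be disturbed: short grey weld-test pipe 89 mm across, 75 high, with a bead round it. Origin at the centre of its underside.
- flap_disc: Bystander, not to be disturbed: flap disc 116 mm, 10 thick. Origin at the centre of its underside.
- grind_disc: Bystander, not to be disturbed: grinding disc 100 mm, 10 thick. Origin at the centre of its underside.
- wire_brush: Bystander, not to be disturbed: wire brush 270 mm. Origin at the centre of its underside.
- chip_hammer: Bystander, not to be disturbed: chipping hammer 200 mm. Origin at the centre of its underside.
- c_clamp: Bystander, not to be disturbed: yellow C-clamp 110 mm. Origin at the centre of its underside.
- magnet_square: Bystander, not to be disturbed: red magnetic square 75 mm, 12 thick. Origin at the centre of its underside.
Things that resemble listed ones, but are neither listed nor needed, are in the scene too. What is shaped like the coupon1 but green or turquoise is not meant.

How it is judged:
By the outcome, as a careful person would: the job done as asked, in the order asked, and still so for the second after the job is handed in, with the robot touching nothing.
Of coupon0, coupon1, coupon2 only 2 to 3 are there at a start; the rules pass over those that are not, and their reading is None.
At some moment in a run one of coupon0, coupon1, coupon2 may be knocked a few centimetres aside while the robot is not near it.
It also fails if it takes over 210 s, if anything falls off the work surface, if the arm or the gripper's body presses on something with over 40 N, if the wrist force passes 120 N, or if a joint passes its speed limit or range.

## Working session

There is one attempt and no reset: what is moved stays moved. The work goes in short steps, each a Python script; the robot and the scene stay as the last script left them, time stands still between calls to the robot, and variables do not carry over. Pictures are saved under pics/ and viewed, at most 14 in all, crops included, and the job is handed in when it is done.

```bash
mkdir -p pics; ls; cat > h.py <<'E'
import numpy as np, cv2
from scipy.spatial.transform import Rotation as Ro
from workcell import r, command_gripper, optics
def save(n,im): cv2.imwrite(f'pics/{n}.png',cv2.cvtColor(im,cv2.COLOR_RGB2BGR))
def cloud(name):
    st=r.read_state(); im,d=optics.get_image(name); m=optics.camera_model(name); K=m['K']
    v,u=np.mgrid[:400,:640]; p=np.stack([(u-K[0][2])/K[0][0]*d,(v-K[1][2])/K[1][1]*d,d],-1)
    if 'R' in m: X=(p-np.array(m['t']))@np.array(m['R'])
    else:
        T=np.array(m['tool_from_camera']); X=(p@T[:3,:3].T+T[:3,3])@Ro.from_quat(st['eef_rot']).as_matrix().T+st['eef_pos']
    X[d<=0]=np.nan
    return im,d,X
E
python3 - <<'E'
from h import *
for n in('scene','side','wrist'):
    im,d,X=cloud(n); save(n+'0',im); np.savez(n+'0.npz',im=im,d=d,X=X)
    m=optics.camera_model(n); print(n,{k:np.round(v,3).tolist() for k,v in m.items()})
    print((d>0).mean())
s=r.read_state();print(s['time_s'],s['eef_rot'],s['eef_pos'],r.tip_extent)
E
```

```text
pics
scene {'K': [[477.079, 0.0, 321.622], [0.0, 477.079, 195.386], [0.0, 0.0, 1.0]], 'R': [[-0.404, 0.915, -0.013], [0.802, 0.347, -0.486], [-0.44, -0.206, -0.874]], 't': [0.37, -0.306, 1.813]}
0.996171875
side {'K': [[393.247, 0.0, 313.923], [0.0, 393.247, 199.114], [0.0, 0.0, 1.0]], 'R': [[0.976, -0.216, -0.006], [-0.15, -0.659, -0.737], [0.156, 0.721, -0.675]], 't': [-0.547, 0.112, 1.249]}
0.99601953125
wrist {'K': [[296.383, 0.0, 322.579], [0.0, 296.383, 205.274], [0.0, 0.0, 1.0]], 'tool_from_camera': [[-0.001, -0.946, -0.323, 0.082], [1.0, -0.001, -0.0, -0.0], [0.0, -0.323, 0.946, -0.118], [0.0, 0.0, 0.0, 1.0]]}
0.99587890625
0.15 [ 1.58255272e-01  9.87398070e-01 -5.42399191e-04 -1.62712974e-04] [0.16393387 0.49847865 0.25578623] 0.025
```

View pics/scene0.png

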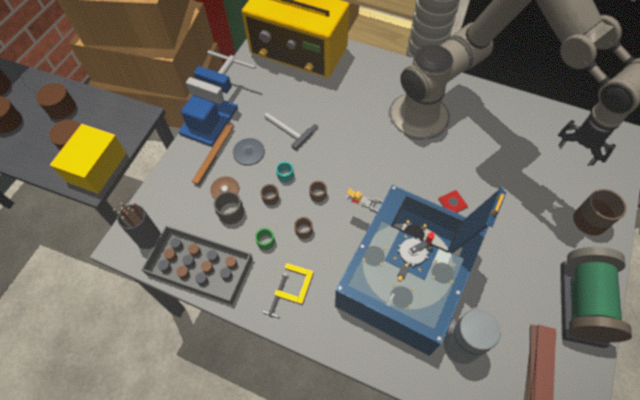

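View pics/side0.png

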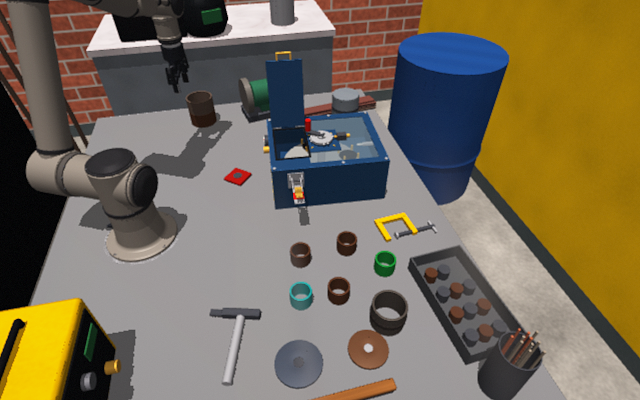

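The scene view shows three rusty coupons at (270,193), (318,190) and (304,228). There are green and teal decoys at (264,238) and (285,171), and the cabinet is near (410,265) with its latch at (360,200). Next I'll measure poses.

```bash
cat >> h.py <<'E'
def coupons(name,im,X):
    hsv=cv2.cvtColor(im,cv2.COLOR_RGB2HSV).astype(int); z=X[...,2]
    m=((hsv[...,0]<18)|(hsv[...,0]>170))&(hsv[...,1]>50)&(z>.02)&(z<.06)&(X[...,0]>0.2)&(X[...,0]<1.0)
    n,l,s,c=cv2.connectedComponentsWithStats(m.astype(np.uint8)); out=[]
    for i in range(1,n):
        if s[i,4]<60: continue
        P=X[l==i]; top=P[P[:,2]>np.percentile(P[:,2],95)-.006]
        (cx,cy),R=cv2.minEnclosingCircle(top[:,:2].astype(np.float32))
        out.append((c[i].round(0).tolist(),s[i,4],round(cx,4),round(cy,4),round(R,4),top[:,2].mean().round(4)))
    return out
E
python3 - <<'E'
from h import *
for n in('scene','side','wrist'):
    f=np.load(n+'0.npz'); im,X=f['im'],f['X']; hsv=cv2.cvtColor(im,cv2.COLOR_RGB2HSV).astype(int)
    z=X[...,2]
    print(n,'bench z',np.nanmedian(z[(abs(z)<.02)]))
    for c in coupons(n,im,X): print(' coupon',c)
    m=(hsv[...,0]>98)&(hsv[...,0]<125)&(hsv[...,1]>100)&(z>.158)&(z<.172)&(X[...,0]>.1)&(X[...,0]<1.2)
    m=cv2.morphologyEx(m.astype(np.uint8),cv2.MORPH_OPEN,np.ones((2,2)))
    nn,l,s,c=cv2.connectedComponentsWithStats(m)
    k=[i for i in range(1,nn) if s[i,4]>30]
    for i in k: print(' comp',c[i].round(),s[i,4],np.median(X[l==i],0).round(3))
    P=X[np.isin(l,k)][:,:2].astype(np.float32)
    if len(P)>50:
        R=cv2.minAreaRect(P); print(' rect',R, cv2.boxPoints(R).round(4).tolist())
E
```

```text
scene bench z 0.0012027548538923057
 coupon ([212.0, 154.0], np.int32(491), 0.4762, -0.6194, 0.134, np.float64(0.0311))
 coupon ([318.0, 190.0], np.int32(165), 0.4733, -0.2095, 0.0309, np.float64(0.0525))
 coupon ([269.0, 193.0], np.int32(170), 0.5483, -0.3531, 0.0303, np.float64(0.0522))
 coupon ([587.0, 224.0], np.int32(240), 0.2235, 0.6494, 0.0492, np.float64(0.0561))
 coupon ([303.0, 226.0], np.int32(174), 0.6167, -0.1979, 0.0302, np.float64(0.0517))
 coupon ([193.0, 249.0], np.int32(103), 0.8242, -0.4881, 0.0179, np.float64(0.0363))
 coupon ([169.0, 254.0], np.int32(103), 0.8698, -0.5504, 0.018, np.float64(0.0369))
 coupon ([230.0, 261.0], np.int32(101), 0.8136, -0.3586, 0.0166, np.float64(0.0374))
 coupon ([206.0, 267.0], np.int32(104), 0.86, -0.4207, 0.0178, np.float64(0.0369))
 coupon ([182.0, 271.0], np.int32(111), 0.9034, -0.482, 0.0176, np.float64(0.0374))
 coupon ([544.0, 364.0], np.int32(1564), 0.7264, 0.6026, 0.1074, np.float64(0.0325))
 comp [207.  77.] 120 [ 0.274 -0.729  0.166]
 comp [224.  80.] 46 [ 0.259 -0.661  0.167]
 comp [395. 211.] 848 [nan nan nan]
 comp [460
[... 1334 characters left out ...]
int32(180), 0.8686, -0.5529, 0.0182, np.float64(0.0331))
 coupon ([362.0, 391.0], np.int32(788), 0.5131, -0.6172, 0.0934, np.float64(0.0257))
 comp [327. 150.] 1658 [nan nan nan]
 comp [326. 147.] 233 [nan nan nan]
 rect ((0.7874232530593872, 0.1821504682302475), (0.7210238575935364, 0.29113301634788513), 46.112831115722656) [[0.4325999915599823, 0.02319999970495701], [0.6424000263214111, -0.1785999983549118], [1.142300009727478, 0.3411000072956085], [0.9323999881744385, 0.542900025844574]]
wrist bench z 0.0008622210351701687
 coupon ([496.0, 186.0], np.int32(1667), 0.2214, 0.6707, 0.0437, np.float64(0.0567))
 coupon ([423.0, 188.0], np.int32(110), 0.2109, 0.6064, 0.0105, np.float64(0.0571))
```

```bash
python3 - <<'E'
from h import *
for n,dz in(('scene',.0015),('side',-.0025)):
    f=np.load(n+'0.npz'); im,X=f['im'],f['X']; hsv=cv2.cvtColor(im,cv2.COLOR_RGB2HSV).astype(int)
    z=X[...,2]-dz
    m=(hsv[...,0]>98)&(hsv[...,0]<125)&(hsv[...,1]>100)&(z>.160)&(z<.170)&(X[...,0]>.35)&(X[...,0]<1.0)&(X[...,1]>-.12)&(X[...,1]<.42)
    nn,l,s,c=cv2.connectedComponentsWithStats(m.astype(np.uint8),connectivity=8)
    k=[i for i in range(1,nn) if s[i,4]>40]
    P=X[np.isin(l,k)][:,:2].astype(np.float32)
    (cc,sz,a)=cv2.minAreaRect(P); B=cv2.boxPoints((cc,sz,a))
    print(n,len(P),cc,sz,a,B.round(4).tolist(),z[m].mean())
    # per-edge robust: 2nd percentile extents in the rect frame vs angles
    best=[]
    for t in np.deg2rad(np.arange(a-6,a+6,.25)):
        e=np.array([np.cos(t),np.sin(t)]);g=np.array([-e[1],e[0]])
        p=P@e;q=P@g
        best.append((np.ptp(np.percentile(p,[.7,99.3]))*np.ptp(np.percentile(q,[.7,99.3])),np.rad2deg(t),np.percentile(p,[.7,99.3]),np.percentile(q,[.7,99.3])))
    b=min(best,key=lambda b:b[0]); t=np.deg2rad(b[1]);e=np.array([np.cos(t),np.sin(t)]);g=np.array([-e[1],e[0]])
    print(b, b[2].mean()*e+b[3].mean()*g)
    # lid: blue above the roof
    ml=(hsv[...,0]>98)&(hsv[...,0]<125)&(hsv[...,1]>80)&(z>.2)&(z<.42)&(X[...,0]>.35)&(X[...,0]<1.0)&(X[...,1]>-.12)&(X[...,1]<.42)
    L=X[ml]; c0=L.mean(0); U=np.linalg.svd(L-c0,full_matrices=False)[2]; print('lid',len(L),c0,'normal',U[2],L[:,2].max())
    mr=((hsv[...,0]<6)|(hsv[...,0]>174))&(hsv[...,1]>150)&(z>.08)&(X[...,0]>.3)&(X[...,0]<1.0)&(X[...,1]>-.2)&(X[...,1]<.42)
    nn,l,s,c=cv2.connectedComponentsWithStats(mr.astype(np.uint8))
    for i in range(1,nn):
        if s[i,4]>8: print('red',c[i].round(),s[i,4],X[l==i].mean(0).round(3),X[l==i].min(0).round(3),X[l==i].max(0).round(3))
s=cv2.resize(np.load('scene0.npz')['im'][170:360,320:520],None,fx=3,fy=3,interpolation=cv2.INTER_CUBIC);save('scene0c',s)
s=cv2.resize(np.load('side0.npz')['im'][40:220,240:400],None,fx=3,fy=3,interpolation=cv2.INTER_CUBIC);save('side0c',s)
E
```

```text
scene 2775 (0.6317604184150696, 0.16359290480613708) (0.30503034591674805, 0.3798196017742157) 85.8236312866211 [[0.4311999976634979, 0.025299999862909317], [0.8101000189781189, -0.002300000051036477], [0.8323000073432922, 0.3018999993801117], [0.45350000262260437, 0.3294999897480011]] 0.16454279789586068
(np.float64(0.1133424852371806), np.float64(86.3236312866211), array([0.0531435 , 0.35456176]), array([-0.80871827, -0.43268769])) [0.63249684 0.16363321]
lid 743 [0.53641467 0.27952051 0.32130193] normal [ 0.05361907  0.97839549 -0.19966787] 0.4036237733208237
red [430. 237.] 41 [0.583 0.183 0.23 ] [0.573 0.176 0.206] [0.59  0.19  0.241]
side 2012 (0.6300154328346252, 0.1609322726726532) (0.320595920085907, 0.38091033697128296) 86.14488983154297 [[0.4291999936103821, 0.013799999840557575], [0.8093000054359436, -0.011800000444054604], [0.8307999968528748, 0.30809998512268066], [0.45080000162124634, 0.3337000012397766]] 0.16477035700916517
(np.float64(0.11698809455796197), np.float64(85.39488983154297), array([0.05398366, 0.36515345]), array([-0.80319615, -0.4272339 ])) [0.63005474 0.15949774]
lid 2080 [0.52304591 0.27486266 0.30085423] normal [-0.07988663 -0.97986043  0.1830073 ] 0.39669405420076354
red [307. 124.] 68 [0.579 0.183 0.212] [0.57  0.169 0.159] [0.612 0.309 0.234]
red [294. 196.] 17 [ 0.484 -0.069  0.127] [ 0.48 -0.1   0.12] [ 0.487 -0.054  0.147]
```

View pics/scene0c.png

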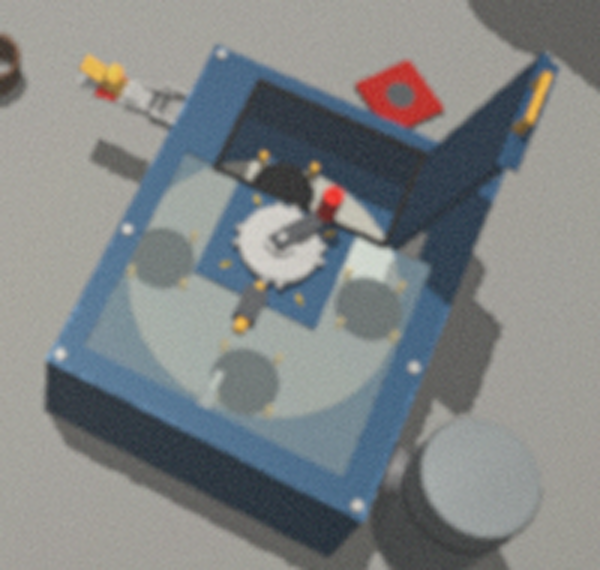

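View pics/side0c.png

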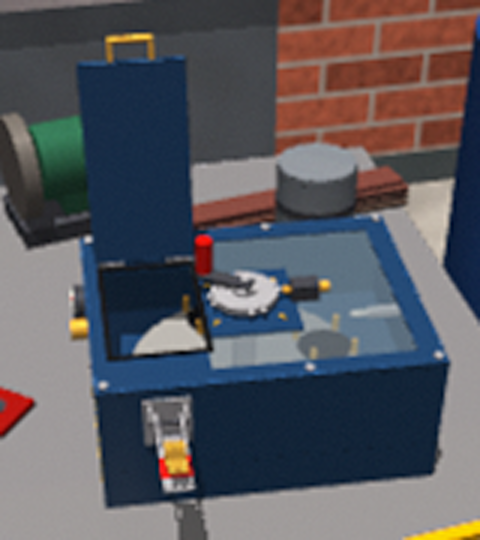

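Three views agree: cabinet yaw is about -4°, the lid is at about 1.75 rad, and the knob is about 10° past a detent. The lever is roughly horizontal with its claw lying over the handle. Next I'll go high over the lid for a wrist look at the hatch, and check IK for the tilted poses.

```bash
cat >> h.py <<'E'
import json,os
CAB=dict(o=[.6202,.1530],yaw=np.deg2rad(-4.0))
if os.path.exists('cab.json'): CAB=json.load(open('cab.json'))
def RC(): c,s=np.cos(CAB['yaw']),np.sin(CAB['yaw']); return np.array([[c,-s,0],[s,c,0],[0,0,1]])
def W(x,y,z): return RC()@np.array([x,y,z])/1000+[*CAB['o'],0]      # cabinet mm -> world m
def C(p): return ((np.asarray(p)-[*CAB['o'],0])@RC())*1000           # world m -> cabinet mm
def Q(z,y,world=False):   # tool z and y directions in cabinet axes -> quaternion
    z=np.array(z,float);z/=np.linalg.norm(z);y=np.array(y,float);y-=z*(y@z);y/=np.linalg.norm(y)
    M=np.stack([np.cross(y,z),y,z],1)
    return Ro.from_matrix(M if world else RC()@M).as_quat()
DOWN=Q([0,0,-1],[0,1,0])           # camera towards the robot
def t(): return round(r.read_state()['time_s'],1)
E
python3 - <<'E'
from h import *
lid=lambda th,s,tilt,y:(W(-105,92-s*np.cos(th)+8*np.sin(th)+25*np.sin(tilt),169+s*np.sin(th)+8*np.cos(th)+25*np.cos(tilt)),Q([0,-np.sin(tilt),-np.cos(tilt)],y))
for y in([0,1,0],[0,-1,0],[1,0,0],[-1,0,0]):
  for tilt in(.5,.8,1.1):
    print('lid',y,tilt,[r.solve_ik(*lid(th,190,tilt,y)) is not None for th in(1.8,1.4,1,.6,.3,0)])
lev=lambda f,d,tilt,y:(W(-105,-167-d*np.sin(f)-25*np.sin(tilt),136-d*np.cos(f)+25*np.cos(tilt)),Q([0,np.sin(tilt),-np.cos(tilt)],y))
for y in([0,1,0],[0,-1,0],[1,0,0],[-1,0,0]):
  for tilt in(0,.5,.8,1.1):
    print('lev',y,tilt,[r.solve_ik(*lev(f,76,tilt,y)) is not None for f in(2.55,2,1.5,1,.5,0)])
p=r.read_state()['eef_pos']
r.move_straight([p[0],p[1],.5],speed=.3)
r.reach(W(-150,0,500),DOWN); r.move_straight(W(-150,0,345),speed=.25)
im,d,X=cloud('wrist'); save('w1',im); np.savez('w1.npz',im=im,d=d,X=X); print(t())
E
```

```text
lid [0, 1, 0] 0.5 [True, True, True, True, True, True]
lid [0, 1, 0] 0.8 [True, True, True, True, True, True]
lid [0, 1, 0] 1.1 [True, True, True, True, True, True]
lid [0, -1, 0] 0.5 [True, True, True, True, True, True]
lid [0, -1, 0] 0.8 [True, True, True, True, True, True]
lid [0, -1, 0] 1.1 [True, True, True, True, True, True]
lid [1, 0, 0] 0.5 [True, True, True, True, True, True]
lid [1, 0, 0] 0.8 [True, True, True, True, True, True]
lid [1, 0, 0] 1.1 [True, True, True, True, True, True]
lid [-1, 0, 0] 0.5 [True, True, True, True, True, True]
lid [-1, 0, 0] 0.8 [True, True, True, True, True, True]
lid [-1, 0, 0] 1.1 [True, True, True, True, True, True]
lev [0, 1, 0] 0 [True, True, True, True, True, True]
lev [0, 1, 0] 0.5 [True, True, True, True, True, True]
lev [0, 1, 0] 0.8 [True, True, True, True, True, True]
lev [0, 1, 0] 1.1 [True, True, True, True, True, True]
lev [0, -1, 0] 0 [True, True, True, True, True, True]
lev [0, -1, 0] 0.5 [True, True, True, True, True, True]
lev [0, -1, 0] 0.8 [True, True, True, True, True, True]
lev [0, -1, 0] 1.1 [True, True, True, True, True, True]
lev [1, 0, 0] 0 [True, True, True, True, True, True]
lev [1, 0, 0] 0.5 [True, True, True, True, True, True]
lev [1, 0, 0] 0.8 [True, True, True, True, True, True]
lev [1, 0, 0] 1.1 [True, True, True, True, True, True]
lev [-1, 0, 0] 0 [True, True, True, True, True, True]
lev [-1, 0, 0] 0.5 [True, True, True, True, True, True]
lev [-1, 0, 0] 0.8 [True, True, True, True, True, True]
lev [-1, 0, 0] 1.1 [True, True, True, True, True, True]
3.6
```

View pics/w1.png

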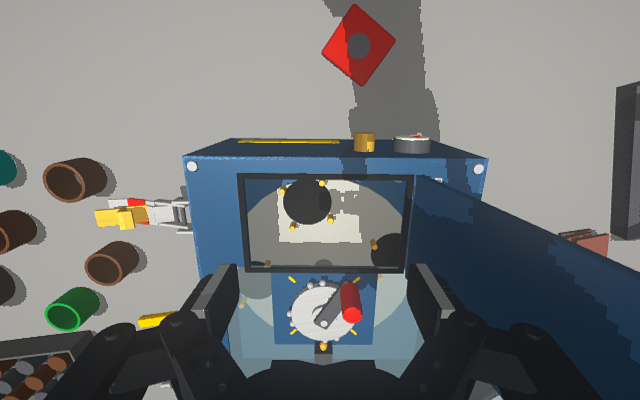

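The wrist view shows the hatch nest empty, with a disc at (306,204) and pins at (281,191), (322,183), (292,227) and (330,220). The knob top is at (353,314).

```bash
cat >> h.py <<'E'
def ray(u,v,z,st=None):   # wrist pixel onto plane z
    m=optics.camera_model('wrist');K=m['K'];T=np.array(m['tool_from_camera']); st=st or r.read_state()
    Rw=Ro.from_quat(st['eef_rot']).as_matrix()
    o=Rw@T[:3,3]+st['eef_pos']; d=Rw@T[:3,:3]@np.array([(u-K[0][2])/K[0][0],(v-K[1][2])/K[1][1],1])
    return o+d*(z-o[2])/d[2]
def yellow(im): 
    h=cv2.cvtColor(im,cv2.COLOR_RGB2HSV).astype(int); return (h[...,0]>14)&(h[...,0]<32)&(h[...,1]>130)&(h[...,2]>110)
E
python3 - <<'E'
from h import *
f=np.load('w1.npz');im,X=f['im'],f['X']; c=C(X)
z=c[...,2]
hsv=cv2.cvtColor(im,cv2.COLOR_RGB2HSV).astype(int)
roof=(abs(z-165)<4)
print('roof z',np.median(z[roof&(abs(c[...,1])<140)]))
f=lambda a:np.round(np.percentile(a,[1,50,99]),1)
m=roof&(c[...,0]>-140)&(c[...,0]<-70)
print('y left of opening',[round(float(c[...,1][m&(c[...,1]>0)].min()),1)], 'right', c[...,1][m&(c[...,1]<0)].max(), 'outer right', c[...,1][m&(c[...,1]>-160)].min())
for y0 in(-60,-20,20,60):
    m=roof&(abs(c[...,1]-y0)<10); a=np.sort(c[...,0][m]); a=a[(a>-200)&(a<-20)]; i=np.argmax(np.diff(a)); print('y',y0,'x outer',a[0].round(1),'opening',a[i].round(1),a[i+1].round(1))
for x0 in(-165,-145,-120,-90,-65):
    m=roof&(abs(c[...,0]-x0)<6); a=np.sort(c[...,1][m]); a=a[(a>-165)&(a<180)]; i=np.argmax(np.diff(a)); print('x',x0,'y outer',a[[0,-1]].round(1),'gap',a[i].round(1),a[i+1].round(1))
# pins
y=yellow(im); n,l,s,ce=cv2.connectedComponentsWithStats(y.astype(np.uint8))
for i in range(1,n):
    if s[i,4]>15: P=c[l==i]; P=P[np.isfinite(P[:,2])]; top=P[P[:,2]>P[:,2].max()-3]; print('yel',ce[i].round(),s[i,4],'ztop',P[:,2].max().round(1),top.mean(0).round(1))
red=((hsv[...,0]<6)|(hsv[...,0]>174))&(hsv[...,1]>150)
n,l,s,ce=cv2.connectedComponentsWithStats(red.astype(np.uint8))
for i in range(1,n):
    if s[i,4]>15: P=c[l==i];P=P[np.isfinite(P[:,2])]; top=P[P[:,2]>P[:,2].max()-4]; print('red',ce[i].round(),s[i,4],'max',P[:,2].max().round(1),top.mean(0).round(1),P.mean(0).round(1))
for cc in coupons('wrist',im,X): print(cc)
E
```

```text
roof z 165.39280601137654
y left of opening [86.4] right -82.42587236043175 outer right -143.59056236312216
y -60 x outer -182.0 opening -158.6 -55.6
y -20 x outer -181.5 opening -158.6 -55.1
y 20 x outer -181.2 opening -158.6 -55.1
y 60 x outer -180.9 opening -157.6 -54.4
x -165 y outer [-142.6  167.9] gap -0.6 0.4
x -145 y outer [-142.8  167.5] gap -82.4 87.0
x -120 y outer [-143.2   95.9] gap -82.4 86.6
x -90 y outer [-143.5   95.5] gap -82.9 86.4
x -65 y outer [-143.7   94.8] gap -83.0 86.3
yel [364. 142.] 377 ztop 129.8 [-191.2   47.5  127.7]
yel [288. 141.] 308 ztop 52.9 [-182.2  -52.7   51. ]
yel [322. 183.] 34 ztop 96.9 [-135.4   -1.4   95.6]
yel [282. 190.] 36 ztop 97.5 [-124.8  -53.1   96. ]
yel [122. 216.] 949 ztop 158.4 [-108.7 -224.4  156.6]
yel [330. 219.] 41 ztop 97.3 [-84.   10.1  95.6]
yel [292. 226.] 37 ztop 97.0 [-73.1 -41.8  95.4]
yel [374. 245.] 39 ztop 97.8 [-44.5  71.2  95.9]
yel [292. 279.] 25 ztop 167.6 [-39.4 -35.9 166.8]
yel [356. 280.] 19 ztop 167.5 [-38.6  38.9 166.7]
yel [152. 319.] 312 ztop 381.3 [-161.   -55.9  380.4]
yel [293. 331.] 18 ztop 167.7 [ 35
[... 245 characters left out ...]
[-121.4 -224.2  127.5]
red [350. 304.] 590 max 236.2 [-45.2  27.8 234.5] [-48.5  26.4 223.3]
([71.0, 180.0], np.int32(1634), 0.4709, -0.2098, 0.0305, np.float64(0.0497))
([12.0, 232.0], np.int32(810), 0.551, -0.3421, 0.0265, np.float64(0.049))
([595.0, 243.0], np.int32(488), 0.6411, 0.5904, 0.0319, np.float64(0.0305))
([109.0, 265.0], np.int32(1309), 0.6145, -0.1969, 0.0309, np.float64(0.0496))
([59.0, 361.0], np.int32(326), 0.8117, -0.3596, 0.0192, np.float64(0.0353))
([3.0, 367.0], np.int32(107), 0.8261, -0.4754, 0.0125, np.float64(0.0335))
([37.0, 380.0], np.int32(363), 0.8576, -0.4216, 0.0189, np.float64(0.0353))
([17.0, 395.0], np.int32(202), 0.8902, -0.4791, 0.0177, np.float64(0.0345))
```

Measurements are consistent: the opening is 103 x 169 mm, nest radius 105 mm and knob radius 51 mm. I'll correct the cabinet frame by (-1.7,+1.3) mm and -0.5°, then crank about -13° to the first detent and check the pins.

```bash
python3 - <<'E'
from h import *
o=W(-1.7,1.3,0); json.dump(dict(o=[float(o[0]),float(o[1])],yaw=float(CAB['yaw']-.0085)),open('cab.json','w')); print(o)
E
cat >> h.py <<'E'
def K(a,z,rad=50): a=np.deg2rad(a); return W(rad*np.cos(a),rad*np.sin(a),z)
def crank(a0,a1):
    command_gripper(.045)
    p=r.read_state()['eef_pos']
    r.reach(K(a0,330),DOWN); r.move_straight(K(a0,231),speed=.15); command_gripper(.012,40)
    print('knob grip',round(r.read_state()['grip_width'],4))
    n=int(np.ceil(abs(a1-a0)/11)); 
    for a in np.linspace(a0,a1,n+1)[1:]: r.move_straight(K(a,231),speed=.08)
    s=r.read_state(); print('force',np.round(s['contact_force'],1))
    command_gripper(.045); r.move_straight(K(a1,330),speed=.25); print('t',t())
def view(n,x=-150,y=0,z=345):
    r.reach(W(x,y,z),DOWN); im,d,X=cloud('wrist'); save(n,im); np.savez(n+'.npz',im=im,d=d,X=X); return im,X
def pins(im,X):
    c=C(X); y=yellow(im); n,l,s,ce=cv2.connectedComponentsWithStats(y.astype(np.uint8)); out=[]
    for i in range(1,n):
        P=c[l==i];P=P[np.isfinite(P[:,2])]
        if s[i,4]<12 or len(P)<5: continue
        top=P[P[:,2]>P[:,2].max()-3]; p=top.mean(0)
        if 88<p[2]<102: out.append(p.round(1).tolist())
    return out
def knob(im,X):
    c=C(X); h=cv2.cvtColor(im,cv2.COLOR_RGB2HSV).astype(int)
    m=((h[...,0]<6)|(h[...,0]>174))&(h[...,1]>150)&(c[...,2]>228)&(c[...,2]<240)&(np.hypot(c[...,0],c[...,1])<75)
    p=c[m].mean(0); return p.round(1),np.rad2deg(np.arctan2(p[1],p[0])).round(1)
E
python3 - <<'E'
from h import *
crank(148.2,135)
im,X=view('w2'); print(pins(im,X),knob(im,X),t())
# lever / latch region
c=C(X);y=yellow(im); m=y&(c[...,1]<-150)&(c[...,2]>80);print('claw brass',c[m].min(0).round(),c[m].max(0).round(),c[m].mean(0).round())
E
```

```text
[0.61859482 0.15441542 0.        ]
knob grip 0.0187
force [-0.7 -2.   6.5]
t 7.2
[[-131.2, -28.2, 95.7], [-131.7, 24.7, 96.0], [-78.7, 25.2, 96.1], [-78.3, -27.8, 95.6]] (array([-38.1,  34.2, 233.6]), np.float64(138.1)) 7.8
claw brass [-116. -260.  129.] [ -94. -212.  159.] [-106. -232.  147.]
```

The table clicked: pins are centred at (-105,-1.5). Now the first coupon.

```bash
cat >> h.py <<'E'
def look(n,x=.47,y=-.25,z=.33):
    r.reach([x,y,z],DOWN); im,d,X=cloud('wrist'); save(n,im); np.savez(n+'.npz',im=im,d=d,X=X)
    return [(c[2],c[3],c[4],c[5]) for c in coupons('wrist',im,X) if .027<c[4]<.034 and .042<c[5]<.056 and c[3]<0]
def pick(x,y):
    command_gripper(.085); r.reach([x,y,.16],DOWN); r.move_straight([x,y,.046],speed=.15,max_force=15)
    command_gripper(.05,60); w=r.read_state()['grip_width']; print('grip',round(w,4))
    r.move_straight([x,y,.30],speed=.3); return w
def place(cx=-105,cy=-1):
    r.reach(W(cx,cy,300),DOWN); r.move_straight(W(cx,cy,190),speed=.2); 
    hit=r.move_straight(W(cx,cy,119),speed=.06,max_force=10); z=r.read_state()['eef_pos'][2]; print('place hit',hit,'z',round(z,4))
    return hit,z
E
python3 - <<'E'
from h import *
L=look('w3'); print(L,t())
im=np.load('w3.npz')
hsv=cv2.cvtColor(im['im'],cv2.COLOR_RGB2HSV).astype(int)
m=(hsv[...,0]>50)&(hsv[...,0]<100)&(hsv[...,1]>120)
n,l,s,ce=cv2.connectedComponentsWithStats(m.astype(np.uint8))
for i in range(1,n):
    if s[i,4]>100: print('green',np.nanmean(im['X'][l==i],0).round(3))
c=min(L,key=lambda c:np.hypot(c[0],c[1])); print(c)
w=pick(c[0],c[1])
if w>.05: place()
E
```

```text
[(0.4705, -0.2105, 0.0299, np.float64(0.0502)), (0.5472, -0.3554, 0.03, np.float64(0.0501)), (0.6148, -0.1983, 0.0301, np.float64(0.05))] 9.4
green [ 0.446 -0.348  0.045]
green [ 0.703 -0.299  0.035]
(0.4705, -0.2105, 0.0299, np.float64(0.0502))
grip 0.059
place hit True z 0.1227
```

```bash
python3 - <<'E'
from h import *
command_gripper(.080); p=r.read_state()['eef_pos']; r.move_straight([p[0],p[1],.345],speed=.25)
im,X=view('w4'); c=C(X); m=(abs(c[...,2]-125)<5)&(np.hypot(c[...,0]+105,c[...,1])<60)
P=c[m]; print('top',len(P),P.mean(0).round(1),cv2.minEnclosingCircle(P[:,:2].astype(np.float32)),np.percentile(P[:,2],[2,98]).round(1),knob(im,X),t())
E
```

```text
top 675 [-107.    -1.9  125. ] ((-106.19963073730469, -1.9841561317443848), 29.916959762573242) [120.6 127. ] (array([-38. ,  34. , 233.7]), np.float64(138.2)) 17.7
```

View pics/w4.png

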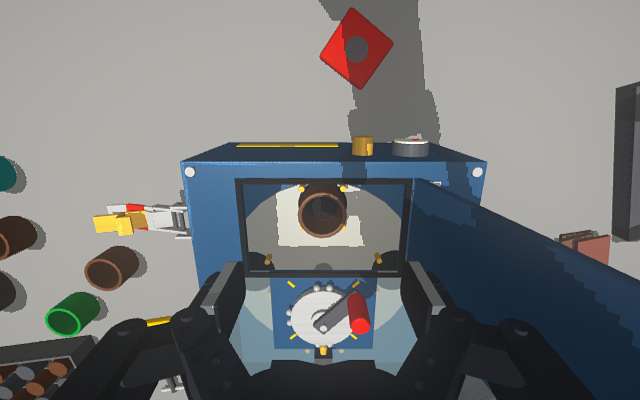

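The coupon is standing at (-106,-2) with its top at 125 mm, between the pins. On to the next two, with checks.

```bash
cat > load.py <<'E'
from h import *
import sys
def load(a0,a1,tag):
    crank(a0,a1); im,X=view('v'+tag); P=np.array(pins(im,X)); 
    N=P[np.hypot(P[:,0]+105,P[:,1])<55]; print('nest pins',N.tolist(),N.mean(0),knob(im,X))
    if len(N)!=4 or abs(N.mean(0)[1])>5: return False
    c_=C(X); 
    L=look('l'+tag); print(L)
    if not L: return False
    c=min(L,key=lambda c:np.hypot(c[0],c[1]))
    if not .055<pick(c[0],c[1])<.064: return False
    hit,z=place(-105,-1)
    if not(.118<=z<.126): return False
    command_gripper(.080); p=r.read_state()['eef_pos']; r.move_straight([p[0],p[1],.345],speed=.25)
    im,X=view('p'+tag); c=C(X); m=(abs(c[...,2]-125)<5)&(np.hypot(c[...,0]+105,c[...,1])<60); P=c[m]
    e=cv2.minEnclosingCircle(P[:,:2].astype(np.float32)); print('top',len(P),e,t())
    return abs(e[1]-30)<2.5
ok=load(135,225,'B') and load(225,315,'C'); print(ok)
E
python3 load.py
```

```text
knob grip 0.0188
force [-0.3  5.4  4.1]
t 23.1
nest pins [[-131.7, -26.6, 95.4], [-131.7, 26.3, 95.5], [-79.1, -26.8, 95.9], [-78.6, 26.4, 95.9]] [-105.275   -0.175   95.675] (array([-37.7, -35.1, 233.7]), np.float64(-137.0))
[(0.5472, -0.3551, 0.0303, np.float64(0.0501)), (0.6146, -0.1985, 0.03, np.float64(0.0501))]
grip 0.0587
place hit True z 0.1229
top 669 ((-106.35289764404297, -1.9805381298065186), 29.794567108154297) 33.8
knob grip 0.0188
force [ 3.5 -4.3  2.4]
t 39.2
nest pins [[-131.8, -25.3, 95.9], [-131.1, 27.5, 95.5], [-78.7, -25.8, 95.5], [-78.4, 27.3, 95.5]] [-105.       0.925   95.6  ] (array([nan, nan, nan]), np.float64(nan))
[(0.586, -0.3438, 0.0299, np.float64(0.0499))]
grip 0.0582
place hit True z 0.1229
top 685 ((-105.4190673828125, -1.9070792198181152), 29.937278747558594) 50.6
Trueh.py:65: RuntimeWarning: Mean of empty slice.
  p=c[m].mean(0); return p.round(1),np.rad2deg(np.arctan2(p[1],p[0])).round(1)
  ret = um.true_divide(
```

All three coupons are loaded and the table is clicked. Now I'll close the lid by sweeping its outer face with the fingertips.

```bash
python3 - <<'E'
from h import *
def pose(th,s,gap):
    tau=min(max(th,0),1.1); n=np.array([np.sin(th),np.cos(th)])
    p=np.array([92-s*np.cos(th),169+s*np.sin(th)])+(8+gap)*n+25*np.array([np.sin(tau),np.cos(tau)])
    return W(-105,*p),Q([0,-np.sin(tau),-np.cos(tau)],[0,1,0])
p=r.read_state()['eef_pos']; command_gripper(0)
r.move_straight([p[0],p[1],.52],speed=.35)
r.reach(W(-105,290,520),DOWN)
r.reach(*pose(1.9,185,60)); print('start',t())
r.move_straight(*pose(1.85,185,10),speed=.15)
try:
    for th in list(np.linspace(1.75,.05,18)):
        r.move_straight(*pose(th,185,0),speed=.15)
    print(r.read_state()['contact_force'])
    print(r.move_straight(*pose(-.03,185,0),speed=.05,max_force=15), r.read_state()['contact_force'],C(r.read_state()['eef_pos']))
except r.PlanningError as e: print(e)
p=r.read_state()['eef_pos']; r.move_straight([p[0],p[1],p[2]+.15],speed=.3)
im,d,X=cloud('wrist'); save('lid1',im); np.savez('lid1.npz',im=im,d=d,X=X); print(t())
im,d,X=cloud('side'); save('side2',cv2.resize(im[80:230,230:430],None,fx=3,fy=3,interpolation=cv2.INTER_CUBIC)); print(t())
E
```

```text
Traceback (most recent call last):
workcell.PlanningError: the arm cannot take that pose within its joint ranges
```

```bash
cat > lid.py <<'E'
from h import *
def pose(th,s,gap):
    tau=min(max(th,0),1.1); n=np.array([np.sin(th),np.cos(th)])
    p=np.array([92-s*np.cos(th),169+s*np.sin(th)])+(8+gap)*n+25*np.array([np.sin(tau),np.cos(tau)])
    return W(-105,*p),Q([0,-np.sin(tau),-np.cos(tau)],[0,1,0])
E
python3 - <<'E'
from lid import *
print(C(r.read_state()['eef_pos']),t())
for y in(150,200,250,290):
  for z in(450,480,520):
    for tau in (0,.5,1.0):
      if r.solve_ik(W(-105,y,z),Q([0,-np.sin(tau),-np.cos(tau)],[0,1,0])) is None: print('no',y,z,tau)
for g in(60,40,20): print(g,[r.solve_ik(*pose(th,185,g)) is not None for th in(1.9,1.8,1.7)])
q=[r.solve_ik(*pose(th,185,0)) for th in np.linspace(1.85,0,8)]
for a in q: print(None if a is None else np.round(a,2))
print(np.round(r.read_state()['joint_positions'],2))
E
```

```text
[-1.50346787e+02 -2.65656954e-02  5.19841552e+02] 52.0
no 150 450 1.0
no 150 480 1.0
no 150 520 0.5
no 150 520 1.0
no 200 450 1.0
no 200 480 0.5
no 200 480 1.0
no 200 520 0.5
no 200 520 1.0
no 250 450 0.5
no 250 450 1.0
no 250 480 0.5
no 250 480 1.0
no 250 520 0
no 250 520 0.5
no 250 520 1.0
no 290 450 0.5
no 290 450 1.0
no 290 480 0.5
no 290 480 1.0
no 290 520 0
no 290 520 0.5
no 290 520 1.0
60 [False, False, False]
40 [False, False, False]
20 [False, False, True]
[ 0.73  0.98  0.52 -0.99  2.31 -1.21]
[ 0.69  0.87  0.72 -0.94  2.22 -1.14]
[ 0.64  0.78  0.9  -0.91  2.13 -1.08]
[ 0.58  0.7   1.06 -0.87  2.01 -1.03]
[ 0.47  0.56  1.22 -0.67  1.79 -1.03]
[ 0.33  0.45  1.37 -0.48  1.55 -1.1 ]
[ 0.16  0.38  1.52 -0.27  1.32 -1.26]
[-0.01  0.37  1.64 -0.    1.13 -1.51]
[ 0.19  0.24  0.96  0.    1.94 -1.31]
```

```bash
sed -i 's/tau=min(max(th,0),1.1)/tau=min(max(th,0),.5)/' lid.py; python3 - <<'E'
from lid import *
for g in(60,40,0): print(g,[r.solve_ik(*pose(th,170,g)) is not None for th in(1.9,1.8,1.7,1.3,1,.5,0)])
ok=r.solve_ik(*pose(1.9,170,50)) is not None; print(ok, C(pose(1.9,170,50)[0]))
if ok:
    p=r.read_state()['eef_pos']; command_gripper(0)
    r.reach(W(-130,150,500),DOWN); r.reach(W(-105,235,470),DOWN)
    r.reach(*pose(1.9,170,50)); print('start',t())
    r.move_straight(*pose(1.85,170,10),speed=.15)
    try:
        for th in list(np.linspace(1.75,.05,18)):
            r.move_straight(*pose(th,170,0),speed=.15)
        print(r.read_state()['contact_force'])
        print(r.move_straight(*pose(-.03,170,0),speed=.05,max_force=15), r.read_state()['contact_force'],C(r.read_state()['eef_pos']))
    except r.PlanningError as e: print(e)
    p=r.read_state()['eef_pos']; r.move_straight([p[0],p[1],p[2]+.15],speed=.3)
    im,d,X=cloud('wrist'); save('lid1',im); np.savez('lid1.npz',im=im,d=d,X=X); print(t())
E
```

```text
60 [True, True, True, True, True, True, True]
40 [True, True, True, True, True, True, True]
0 [True, True, True, True, True, True, True]
True [-105.          213.83026992  333.05978408]
start 53.9
[-0.6859366  -0.16478777  0.38533818]
True [-3.26273424  0.84223381  9.32057711] [-104.05272118  -76.43782414  201.96526622]
60.3
```

View pics/lid1.png

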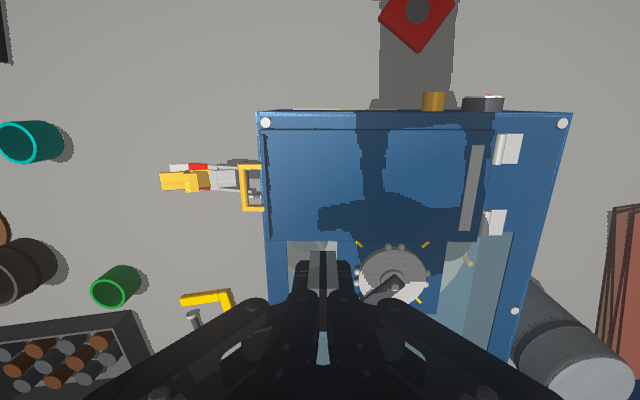

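The lid is shut (tip at 177 mm on the outer face) and the keeper is at pixel (255,188). Now a closer look at the latch.

```bash
python3 - <<'E'
from h import *
im,X=view('lat1',-150,-215,270); c=C(X)
h=cv2.cvtColor(im,cv2.COLOR_RGB2HSV).astype(int)
reg=(abs(c[...,0]+105)<35)&(c[...,1]<-150)&(c[...,1]>-290)&(c[...,2]>60)
red=reg&((h[...,0]<8)|(h[...,0]>172))&(h[...,1]>130); y=reg&yellow(im)
for n,m in(('red',red),('brass',y)):
    P=c[m]; print(n,len(P),P.min(0).round(),P.max(0).round())
    for a in range(-280,-150,8):
        q=P[(P[:,1]>=a)&(P[:,1]<a+8)]
        if len(q)>3: print('  y',a,len(q),'x',q[:,0].min().round(),q[:,0].max().round(),'z',np.percentile(q[:,2],[5,50,95]).round())
ys,xs=np.where(reg); a,b=max(ys.min()-20,0),ys.max()+20; e,f=max(xs.min()-20,0),xs.max()+20
print(a,b,e,f); save('lat1c',cv2.resize(im[a:b,e:f],None,fx=4,fy=4,interpolation=cv2.INTER_CUBIC)[:600,:800]); print(t())
E
```

```text
red 235 [-121. -238.  121.] [-108. -215.  140.]
  y -240 83 x -121.0 -108.0 z [123. 125. 127.]
  y -232 78 x -121.0 -112.0 z [125. 127. 129.]
  y -224 62 x -121.0 -114.0 z [127. 129. 131.]
  y -216 12 x -120.0 -116.0 z [129. 130. 131.]
brass 1583 [-130. -260.  132.] [ -80. -150.  178.]
  y -264 86 x -115.0 -95.0 z [150. 152. 153.]
  y -256 193 x -115.0 -95.0 z [148. 150. 151.]
  y -248 187 x -115.0 -95.0 z [145. 147. 149.]
  y -240 167 x -115.0 -95.0 z [143. 145. 149.]
  y -232 152 x -115.0 -101.0 z [137. 155. 158.]
  y -224 121 x -116.0 -100.0 z [134. 137. 155.]
  y -216 79 x -115.0 -99.0 z [132. 133. 134.]
  y -168 364 x -130.0 -80.0 z [174. 176. 177.]
  y -160 209 x -130.0 -80.0 z [175. 176. 178.]
  y -152 25 x -130.0 -81.0 z [176. 177. 177.]
204 419 196 448
61.0
```

View pics/lat1c.png

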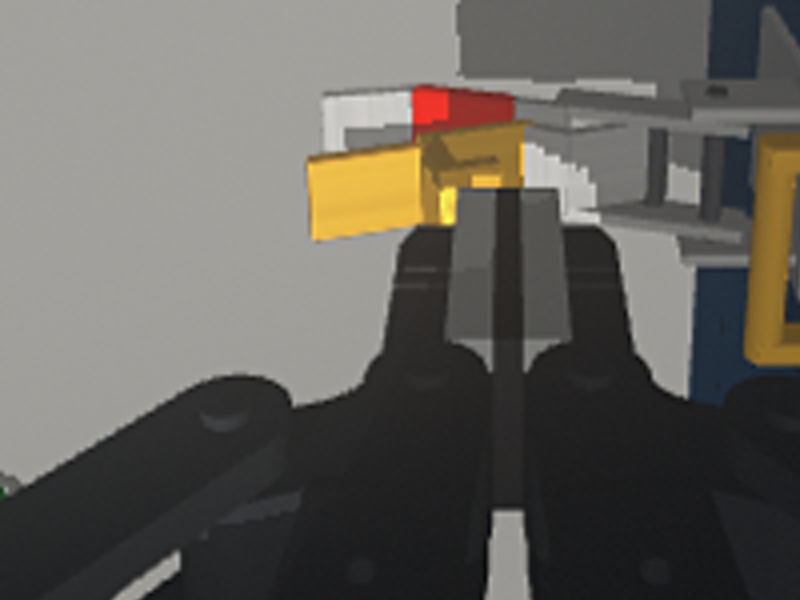

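Handle slope gives a lever angle of about 1.33, with the claw 0.5 rad above it; the tab end is 83 mm from the pin as specified. I'll grip the handle across its 30 mm width and swing it up to 2.5.

```bash
cat >> h.py <<'E'
DL=Q([0,0,-1],[-1,0,0])    # fingers close along cabinet x, camera on the outer (-y) side
def hd(f,d=66,off=4,dz=6): # TCP (tool down) with the grasp point on the handle
    return W(-105,-167-d*np.sin(f)-off*np.cos(f),136-d*np.cos(f)+off*np.sin(f)+dz)
def lift(z,sp=.25): p=r.read_state()['eef_pos']; return r.move_straight([p[0],p[1],z],speed=sp)
E
python3 - <<'E'
from h import *
command_gripper(.05)
p=hd(1.33); r.reach([p[0],p[1],.26],DL); print(np.round(r.read_state()['joint_positions'],2))
print(r.move_straight(p,speed=.12,max_force=10)); command_gripper(.02,40); print(r.read_state()['grip_width'])
for f in np.linspace(1.33,2.5,14)[1:]: r.move_straight(hd(f),speed=.1)
print(r.read_state()['contact_force']); command_gripper(.05); lift(.36)
r.reach(W(-105,-280,330),DL); im,d,X=cloud('wrist'); save('lat2',im); np.savez('lat2.npz',im=im,d=d,X=X); print(t())
c=C(X); h=cv2.cvtColor(im,cv2.COLOR_RGB2HSV).astype(int)
reg=(abs(c[...,0]+105)<35)&(c[...,1]<-165)&(c[...,1]>-290)&(c[...,2]>60)
for n,m in(('red',reg&((h[...,0]<8)|(h[...,0]>172))&(h[...,1]>130)),('brass',reg&yellow(im))):
    P=c[m]; print(n,len(P))
    for a in range(120,260,8):
        q=P[(P[:,2]>=a)&(P[:,2]<a+8)]
        if len(q)>3: print('  z',a,len(q),'x',q[:,0].min().round(),q[:,0].max().round(),'y',np.percentile(q[:,1],[5,50,95]).round())
E
```

```text
[-0.29  0.29  1.58  0.    1.26  2.93]
False
0.028639614533202646
[-5.82317929  0.65567552 -6.15439185]
71.9
red 33
  z 176 32 x -119.0 -90.0 y [-200. -199. -196.]
brass 229
  z 168 5 x -128.0 -86.0 y [-165. -165. -165.]
  z 192 66 x -114.0 -95.0 y [-199. -198. -197.]
  z 200 31 x -114.0 -95.0 y [-198. -180. -179.]
  z 216 27 x -114.0 -95.0 y [-202. -201. -198.]
  z 224 100 x -114.0 -95.0 y [-202. -200. -198.]
```

View pics/lat2.png

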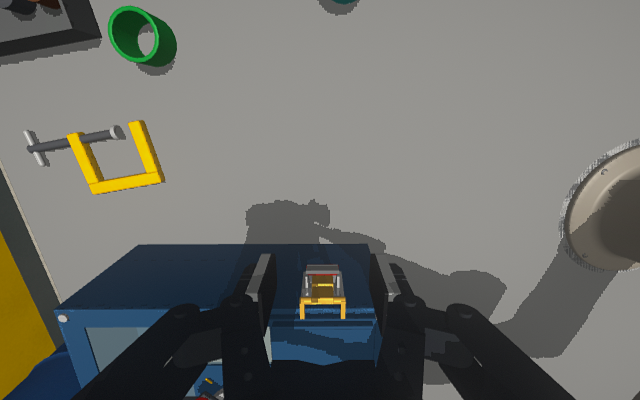

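The tab's top edge is at about (-105,-200,228), so the claw leans out 0.25 rad. I'll pinch the tab across its width and swing the claw inward about its pin.

```bash
python3 - <<'E'
from h import *
tb=lambda a,dz=6: W(-104.5,-179.5+74*np.sin(a),144.3+74*np.cos(a)+dz)
command_gripper(.045)
p=tb(-.25); r.reach([p[0],p[1],.33],DL); print(r.move_straight(p,speed=.12,max_force=8)); command_gripper(.01,25); print('w',r.read_state()['grip_width'])
for a in np.linspace(-.25,.6,9)[1:]:
    if r.move_straight(tb(a),speed=.08,max_force=8): print('stop at',a); break
print(r.read_state()['contact_force']); command_gripper(.045); lift(.33)
r.reach(W(-105,-280,330),DL); im,d,X=cloud('wrist'); save('lat3',im); np.savez('lat3.npz',im=im,d=d,X=X); print(t())
c=C(X); h=cv2.cvtColor(im,cv2.COLOR_RGB2HSV).astype(int)
reg=(abs(c[...,0]+105)<35)&(c[...,1]<-80)&(c[...,1]>-290)&(c[...,2]>60)
for n,m in(('red',reg&((h[...,0]<8)|(h[...,0]>172))&(h[...,1]>130)),('brass',reg&yellow(im))):
    P=c[m]; print(n,len(P))
    for a in range(120,260,8):
        q=P[(P[:,2]>=a)&(P[:,2]<a+8)]
        if len(q)>3: print('  z',a,len(q),'x',q[:,0].min().round(),q[:,0].max().round(),'y',np.percentile(q[:,1],[5,50,95]).round())
E
```

```text
False
w 0.019632419218310843Traceback (most recent call last):
  File "<stdin>", line 6, in <module>
workcell.PlanningError: the arm cannot follow that straight line within its joint ranges
```

```bash
cat >> h.py <<'E'
DL2=Q([0,0,-1],[1,0,0])
tb=lambda a,dz=6: W(-104.5,-179.5+74*np.sin(a),144.3+74*np.cos(a)+dz)
E
python3 - <<'E'
from h import *
print(C(r.read_state()['eef_pos']),np.round(r.read_state()['joint_positions'],2))
print([None if (q:=r.solve_ik(tb(a),DL2)) is None else np.round(q,2).tolist() for a in(-.25,0,.3,.6)])
command_gripper(.045); lift(.33)
r.reach(W(-105,-200,400),DL2); p=tb(-.25); r.reach([p[0],p[1],.33],DL2); print(r.move_straight(p,speed=.12,max_force=8)); command_gripper(.01,25); print('w',r.read_state()['grip_width'])
for a in np.linspace(-.25,.6,9)[1:]:
    if r.move_straight(tb(a),speed=.08,max_force=8): print('stop at',a); break
print(r.read_state()['contact_force']); command_gripper(.045); lift(.33)
im,X=view('lat3',-150,-215,330); print(t())
c=C(X); h=cv2.cvtColor(im,cv2.COLOR_RGB2HSV).astype(int)
reg=(abs(c[...,0]+105)<35)&(c[...,1]<-80)&(c[...,1]>-290)&(c[...,2]>60)
for n,m in(('red',reg&((h[...,0]<8)|(h[...,0]>172))&(h[...,1]>130)),('brass',reg&yellow(im))):
    P=c[m]; print(n,len(P))
    for a in range(120,260,8):
        q=P[(P[:,2]>=a)&(P[:,2]<a+8)]
        if len(q)>3: print('  z',a,len(q),'x',q[:,0].min().round(),q[:,0].max().round(),'y',np.percentile(q[:,1],[5,50,95]).round())
E
```

```text
[-104.84553705 -144.85557737  215.10057664] [-0.12  0.34  1.65 -0.    1.15  3.1 ]
[[-0.22, 0.33, 1.65, -0.0, 1.17, -0.14], [-0.19, 0.33, 1.64, -0.0, 1.17, -0.11], [-0.14, 0.33, 1.64, -0.0, 1.17, -0.06], [-0.1, 0.35, 1.65, -0.0, 1.15, -0.02]]
False
w 0.010046446891994477
[-22.67014032 -65.7132612   44.21183673]
85.9
red 568
  z 168 36 x -121.0 -92.0 y [-201. -198. -198.]
  z 176 245 x -121.0 -90.0 y [-207. -203. -199.]
  z 184 286 x -121.0 -89.0 y [-216. -212. -207.]
brass 1261
  z 168 124 x -130.0 -80.0 y [-170. -167. -146.]
  z 176 373 x -129.0 -80.0 y [-167. -161. -142.]
  z 184 186 x -115.0 -94.0 y [-162. -158. -143.]
  z 192 219 x -115.0 -94.0 y [-155. -151. -147.]
  z 200 165 x -114.0 -96.0 y [-147. -144. -141.]
  z 208 193 x -115.0 -95.0 y [-141. -138. -134.]
```

View pics/lat3.png

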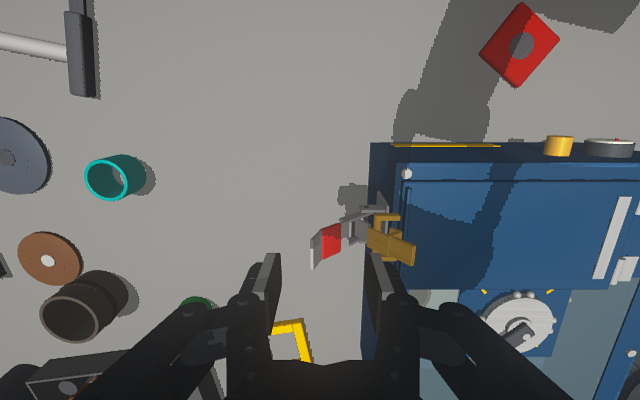

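The first attempt had already tipped the claw in. It now leans over the keeper with its tab at (-138,211), and the lever is at about 2.35. Next I'll grip the handle and bring it down to 1.35, then check the hook.

```bash
python3 - <<'E'
from h import *
command_gripper(.05); r.reach(W(-105,-230,400),DL)
p=hd(2.35); r.reach([p[0],p[1],.30],DL); print(r.move_straight(p,speed=.12,max_force=10)); command_gripper(.02,40); print(r.read_state()['grip_width'],np.round(r.read_state()['contact_force'],1))
for f in np.linspace(2.35,1.35,12)[1:]: r.move_straight(hd(f),speed=.1)
print(r.read_state()['contact_force']); command_gripper(.05); lift(.30)
im,X=view('lat4',-150,-215,330); print(t())
c=C(X); h=cv2.cvtColor(im,cv2.COLOR_RGB2HSV).astype(int)
reg=(abs(c[...,0]+105)<35)&(c[...,1]<-80)&(c[...,1]>-290)&(c[...,2]>60)
for n,m in(('red',reg&((h[...,0]<8)|(h[...,0]>172))&(h[...,1]>130)),('brass',reg&yellow(im))):
    P=c[m]; print(n,len(P))
    for a in range(90,260,8):
        q=P[(P[:,2]>=a)&(P[:,2]<a+8)]
        if len(q)>3: print('  z',a,len(q),'x',q[:,0].min().round(),q[:,0].max().round(),'y',np.percentile(q[:,1],[5,50,95]).round())
save('lat4c',cv2.resize(im[150:320,270:470],None,fx=3,fy=3))
# feasibility of tilted push
for ysign in(1,-1):
  for tau in(.4,.8,1.1):
    print(ysign,tau,[r.solve_ik(W(-105,-167-76*np.sin(f)-8*np.cos(f)-25*np.sin(tau),136-76*np.cos(f)+8*np.sin(f)+25*np.cos(tau)),Q([0,np.sin(tau),-np.cos(tau)],[0,ysign,0])) is not None for f in(1.4,1,.5,0)])
E
```

```text
False
0.028983093937117937 [-4.4 -2.8  5.5]
[-4.45358018 -3.69018016  2.47983984]
99.7
red 562
  z 122 21 x -121.0 -91.0 y [-240. -238. -225.]
  z 130 541 x -121.0 -90.0 y [-238. -227. -216.]
brass 1008
  z 154 19 x -113.0 -96.0 y [-175. -175. -174.]
  z 162 97 x -115.0 -95.0 y [-174. -172. -154.]
  z 170 345 x -130.0 -80.0 y [-170. -161. -144.]
  z 178 181 x -129.0 -91.0 y [-166. -163. -151.]
  z 186 107 x -115.0 -96.0 y [-160. -158. -156.]
  z 194 118 x -115.0 -95.0 y [-156. -154. -152.]
  z 202 139 x -114.0 -95.0 y [-152. -150. -146.]
1 0.4 [True, True, True, True]
1 0.8 [True, True, True, True]
1 1.1 [True, True, True, True]
-1 0.4 [True, True, True, True]
-1 0.8 [True, True, True, True]
-1 1.1 [True, True, True, True]
```

View pics/lat4c.png

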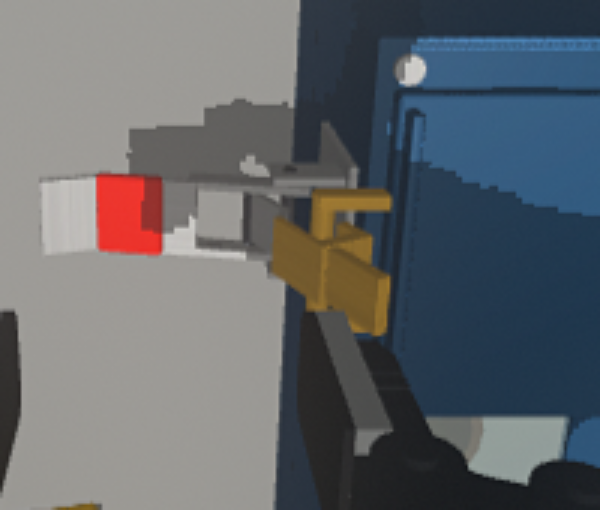

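The claw is hooked: its mouth is at about (-163,174) on the keeper, which sits at (-161,172). Now I'll push the lever home with a tilted, closed gripper.

```bash
cat > lev.py <<'E'
from h import *
def lp(f,gap=0,d=66):
    tau=float(np.clip(1.5-f,.3,1.0)); n=np.array([-np.cos(f),np.sin(f)])
    p=np.array([-167-d*np.sin(f),136-d*np.cos(f)])+(6+gap)*n+25*np.array([-np.sin(tau),np.cos(tau)])
    return W(-105,*p),Q([0,np.sin(tau),-np.cos(tau)],[0,1,0])
E
python3 - <<'E'
from lev import *
command_gripper(0); r.reach(W(-105,-260,330),DOWN); r.reach(*lp(1.45,40)); r.move_straight(*lp(1.45,8),speed=.15)
for f in np.linspace(1.4,.1,14): r.move_straight(*lp(f,0),speed=.1)
print(np.round(r.read_state()['contact_force'],1))
print(r.move_straight(*lp(0,-3),speed=.04,max_force=20),np.round(r.read_state()['contact_force'],1),C(r.read_state()['eef_pos']),C(lp(0,0)[0]))
p=C(r.read_state()['eef_pos']); r.move_straight(W(p[0],p[1]-90,p[2]+50),speed=.25); r.reach(W(-130,-300,330),DOWN)
print(t())
im,X=view('lat5',-150,-200,330)
c=C(X); h=cv2.cvtColor(im,cv2.COLOR_RGB2HSV).astype(int)
reg=(abs(c[...,0]+105)<35)&(c[...,1]<-140)&(c[...,1]>-290)&(c[...,2]>30)
for n,m in(('red',reg&((h[...,0]<8)|(h[...,0]>172))&(h[...,1]>130)),('brass',reg&yellow(im))):
    P=c[m]; print(n,len(P),P.min(0).round(),P.max(0).round(),np.median(P,0).round())
save('lat5c',cv2.resize(im[120:330,250:500],None,fx=2.5,fy=2.5))
im,_=optics.get_image('side'); save('sideE',im); print(t())
E
```

```text
[0.1 0.1 0.2]
True [-4.2 -9.2  5.2] [-104.55883562 -195.82040688   83.82247719] [-105.         -194.03677462   83.50755765]
106.7
red 64 [-121. -175.   70.] [ -90. -169.   91.] [-112. -174.   88.]
brass 660 [-130. -168.  172.] [ -80. -140.  209.] [-109. -157.  180.]
107.3
```

View pics/lat5c.png

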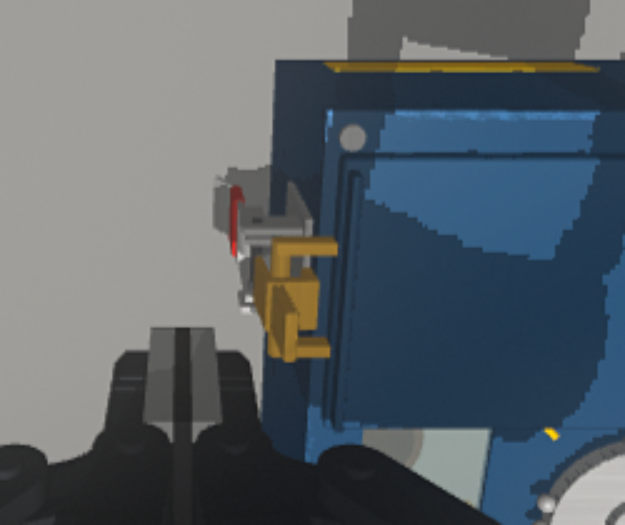

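View pics/sideE.png

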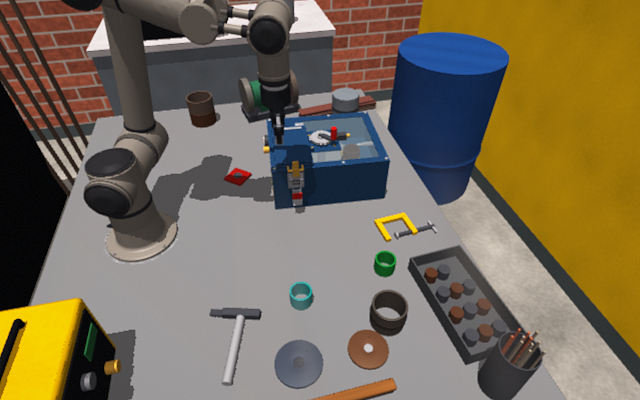

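The lever lies flat against the wall (outer face at y -174), the claw is over the keeper, the lid is shut, and no bystander was disturbed. I'm handing it in.

```bash
python3 -c "
from h import *
print(r.finish_job(),t())"
```

```text
the job is handed in; nothing more can be done
the job is handed in; nothing more can be done
```

I handed the job in at about 107 s: all three rusty coupons stand in their own nests, the table is clicked, the hatch is shut, the claw is hooked over the keeper and the lever is fully down; one risk is that, while I was tipping the claw, the closed fingertips pressed with about 80 N, under the 120 N wrist limit.

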